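# Clear the toolbox lid and hold it open

### The arm

A 7-joint arm with a two-finger parallel gripper is mounted at the origin on the work surface. World frame = base frame: x ahead of the robot, y to its left, z up, the work surface at z = 0. Lengths are in m, angles in rad, forces in N, time in s.
With the tool pointing down it reaches from about 0.35 to 0.9 m from the base axis. Payload 19.9 kg.
Tool frame: the origin (TCP) lies midway between the tips of the shut fingers; the grasp point (between the pads) lies 19 mm behind it; y points along the fingers, x is the direction in which the jaws open and shut, and the axes are right-handed (so a half turn about y gives the same grasp; the last joint's range is limited). The gripper opens to 85 mm and grips with 20 to 120 N. Pads are 22 mm wide; open, the fingers measure 114 mm over their backs; the gripper's body (76 mm by 85 mm) begins 54 mm behind the grasp point. The pads swing forward as they close: fully open they stand 13 mm farther back than shut.
Start: joints at [1.24, 0.417, -0.01, 1.614, 0.005, 1.111, -0.053], TCP at [0.179, -0.599, 0.206] pointing down, gripper open.
Joint ranges: [-2.81, 2.81], [-0.39, 2.02], [-1.27, 1.25], [0.06, 2.57], [-1.19, 4.33], [0.19, 2], [-2.82, 2.82]. Speed limits (rad/s): [1.89, 1.89, 2.39, 2.39, 3.01, 3.01, 3.01].

### API

Orientations are given as a unit quaternion [x, y, z, w].
In Python, from workcell import arm, optics gives the robot as it stands. The module is installed in compiled form; this text tells all that it offers.
- The arm moves only by the tool carry_out, never from a script. Its argument "series" is a list of rows, each an object with "grip": the finger opening in mm, from 0 to 85.4; "linear": the shift along the tool's x, y, z in units of 0.5 m (1.0 is 0.5 m), a list of three; "dr": the turn, a rotation vector about the tool's x, y, z in units of 45 degrees (1.0 is 45 degrees), a list of three. In form: [{"grip": grip, "linear": [dx, dy, dz], "dr": [ax, ay, az]}, ...]. A call has 1 to 12 rows; each row is the pose to reach, as a shift and turn from the pose commanded when the call began, along the tool's axes at that moment; what a row does not reach only later rows make up. A row lasts 1/8 s, in which the tool goes at most 62.5 mm and 10.7 degrees, less where a joint would pass 70% of its speed; a pose out of reach is approached as far as the arm can. A call with a number of a shift or a turn outside -1 to 1 is refused whole. A call with a gripper value outside its range is refused whole. The fingers move at their own pace and stop on an object; "force" is the grip in N (left out, the last holds). Time passes only in rows, so rows that repeat a pose let the fingers close. It gives the time, the measured TCP pose, the force and the opening at its end, in the units of the state.
- arm.observe(): the state, without advancing time (a new reading comes with each control period).
- optics.capture(name): name is "scene" or "top" or "wrist"; returns a dict with "img" (400x640x3 uint8, red, green, blue), "vertical_fov" (degrees; the focal length in pixels is half the picture's height over the tangent of half this angle, whatever the lens; pixels are square), "cx", "cy" (the principal point, pixels), "eye" and "orientation" of the camera in the world. Camera axes: x right, y down, z forward; pixel columns grow to the right and rows downward; lengths in m; the calibration is good to about 2 mm. A picture is of the moment at which its call begins. There is no depth.
- arm.job_done(): hands the job in, once; it reports no verdict.
Trained networks look in the newest picture that a camera, given by its name, has taken for a name from the list of things; names that differ only in an ending like _2 or _b are one class to them, and where a whole thing is asked for, a point or a joint stands for the part that bears it (a point fixed in the world has none). Each returns a list of dicts, best first, with "p" (0 to 1); they miss things now and then, are a little off and sometimes report something else, mostly with a low value. They report only what shows in the picture. A call takes as long as a camera call. They do not tell look-alikes from the thing itself.
- optics.masks_of(target, camera): "pixels" (400x640 bool, what is visible of it).
- optics.pinpoint(target, camera): "xyz" ([x, y, z] in m, in the coordinates of the camera as it stood for that picture, good to about 4 mm: a listed point, or the origin of a listed thing).
The state is a dict: "clock": time; "joints": joint angles; "joint_velocities": joint speeds; "joint_efforts": joint torques, N m; "ee_pos": TCP position; "tool_rot": TCP orientation; "force": force on the tool from outside, world axes, zero at the start; "torque": the same for the moment, N m; "opening": finger opening in m.
Only numpy, scipy, OpenCV 4.12 (cv2) and the standard library are available. Lean on these libraries where they do the work, as an engineer would, in place of code of your own. Each camera call takes 0.05 s, during which the arm holds its last target.

### The job

The lid of the grey toolbox has lost its stay and falls shut, so first clear it: with the lid still shut, take the chrome spark plug socket off it, stand the socket upright in the round steel parts dish and let go of it. Then raise the lid by its front bar and hold it open at 60 degrees from shut (within 8 degrees either way), finishing while the gripper's fingers still hold it there at rest. Leave the mallet and the visor where they are.

Things in the scene. Friction and masses are not known exactly. Their poses are not given: they have to be found in the camera images.
- toolbox: Grey plastic toolbox with lid, full of tools, does not shift. Shell 180 mm deep (x) by 340 mm wide (y) by 115 mm high, lid 25 mm thick on top of it, so the shut lid's flat top is 140 mm above the bench. Origin at the centre of the underside; x axis points from the front (bar side, facing the robot) to the back (hinge side), y along its width, z up.
- toolbox_lid (a joint): Lid angle in rad: 0 shut, grows as the front edge rises, 1.047 is 60 degrees, stop at 1.75. The hinge is free apart from slight damping: from the angles wanted the lid (0.3 to 0.65 kg) falls shut when let go. It turns about the toolbox's y axis through point lid_hinge.
- lid_hinge (a point): Middle of the lid's hinge line: on the back rim of the shell, 90 mm behind the toolbox's centre and 115 mm above the bench. Same axes as the toolbox.
- lid_handle (a point): Middle of the lid's bar handle: a dark steel round bar, 12 mm thick and 120 mm long, parallel to the hinge, on two end arms in front of the lid's front edge, nothing below it but the bench. Bar centre 48 mm in front of the lid's edge, so 228 mm from the hinge line and, shut, 12.5 mm above hinge height (127.5 mm above the bench). Moves and turns with the lid.
- socket_center (a point): Centre of the loose chrome spark plug socket, a cylinder 26 mm in diameter and 70 mm high (about 0.13 kg) that stands upright on the shut lid; the point is on its axis, 35 mm above its foot; z along its axis, up at the start.
- dish_in (a point): Centre of the inner floor (4 mm above the bench) of the round steel parts dish, held to the bench by its magnet. Flat inner floor about 118 mm in diameter, flared wall, rim 25 mm above the bench and 144 mm across.
- socket: The same socket; origin at the centre of its foot.
- mallet_head (a point): Middle of the head (30 mm above the bench) of the red rubber mallet lying on the bench, about 270 mm long, head 60 mm in diameter and 100 mm long, handle along its -x. To be left alone.
- visor: Clear polycarbonate safety visor standing on its lower edge, a curved shield about 240 mm across and 190 mm high with a grey brow band. Origin on the bench between its sides. To be left alone.
There are look-alikes about, which are no part of the job. Of the things that look like the socket, the smaller one is meant.

How it is judged:
By the outcome, as a careful person would: the job done as asked, in the order asked, and still so for the second after the job is handed in, while the arm keeps its last pose, push and grip.
It also fails if it takes over 61 s, if anything falls off the work surface, if the arm or the gripper's body presses on something with over 40 N, if the wrist force passes 120 N, or if a joint passes its speed limit or range.

## Working session

There is one attempt and no reset: what is moved stays moved. The work goes in short steps, Python scripts to look and compute and a tool call to move; the robot and the scene stay as the last step left them, time stands still between calls to the robot, and variables do not carry over. Pictures are saved under pics/ and viewed, and the job is handed in when it is done.

Besides the shell and the picture viewer there is one more tool, called in YAML: its name, and indented under it one key for each argument. carry_out: Moves the arm, as the interface text tells. Its arguments: {"type":"object","properties":{"series":{"type":"array"},"force":{"type":"number"}},"required":["series"]}

```bash
mkdir -p pics; cat > h.py <<'E'
import numpy as np, cv2
from scipy.spatial.transform import Rotation as R
from workcell import arm, optics
def snap(n,f):
    c=optics.capture(n); cv2.imwrite('pics/'+f,cv2.cvtColor(c['img'],cv2.COLOR_RGB2BGR)); return c
def w(c,p): return np.array(c['eye'])+R.from_quat(c['orientation']).apply(p)
def foc(c): return 200/np.tan(np.radians(c['vertical_fov'])/2)
def ray(c,u,v):
    f=foc(c); return R.from_quat(c['orientation']).apply([(u-c['cx'])/f,(v-c['cy'])/f,1.])
def atz(c,u,v,z):
    d=ray(c,u,v); e=np.array(c['eye']); return e+d*(z-e[2])/d[2]
def pix(c,P):
    q=R.from_quat(c['orientation']).inv().apply(np.array(P)-np.array(c['eye'])); f=foc(c); return q[0]/q[2]*f+c['cx'],q[1]/q[2]*f+c['cy']
E
python3 - <<'E'
from h import *
np.set_printoptions(precision=4,suppress=True)
print(arm.observe())
for n in ['scene','top','wrist']:
    c=snap(n,n+'0.png'); print(n,c['vertical_fov'],c['cx'],c['cy'],c['eye'],c['orientation'])
    for t in ['toolbox','socket_center','dish_in','lid_handle','lid_hinge','mallet_head','visor']:
        for d in optics.pinpoint(t,n): print(t,round(d['p'],2),w(c,d['xyz']),np.round(pix(c,w(c,d['xyz']))))
E
```

```text
{'clock': 0.0, 'joints': array([ 1.2395,  0.418 , -0.0103,  1.6142,  0.0047,  1.1107, -0.053 ]), 'joint_velocities': array([ 0.0002, -0.0004,  0.0016,  0.0001,  0.0012, -0.0002, -0.0012]), 'joint_efforts': array([  0.0007, -86.4434,   0.6797, -43.4899,   0.0191,   0.0074,
        -0.0001]), 'ee_pos': array([ 0.1785, -0.5986,  0.2049]), 'tool_rot': array([-0.5667,  0.4229, -0.4222,  0.5672]), 'force': array([0.9069, 0.6049, 0.2121]), 'torque': array([-0.0272,  0.0304,  0.0121]), 'opening': 0.085549799996681}
scene 52.308575177181716 316.6582277973399 195.14641549901972 [1.0131 0.6282 1.038 ] [ 0.2928  0.8926 -0.3285 -0.0978]
toolbox 0.62 [ 0.6092  0.0942 -0.0022] [327. 247.]
socket_center 0.73 [0.814  0.1148 0.0468] [271. 281.]
socket_center 0.65 [0.6192 0.1505 0.177 ] [337. 226.]
dish_in 0.58 [ 0.4622 -0.3963  0.006 ] [280. 138.]
lid_handle 0.78 [0.4722 0.1236 0.1244] [372. 206.]
lid_hinge 0.59 [0.7022 0.0775 0.114 ] [296. 237.]
mallet_head 0.75 [ 0.6152 -0.4397  0.0269] [238. 144.]
visor 0.96 [ 0.3632  0.4367 -0.0018] [472. 286.]
top 55.69448252832581 314.6605115738531 203.28499577146957 [ 0.4121 -0.0054  1.3297] [-0.7053  0.7053 -0.0509  0.0505]
toolbox 0.57 [0.6042 0.1008 0.0008] [285. 203.]
socket_center 0.73 [0.8072 0.1106 0.0471] [281. 144.]
socket_center 0.5 [0.611  0.147  0.1719] [265. 193.]
dish_in 0.6 [ 0.4627 -0.3952  0.0073] [427. 243.]
lid_handle 0.96 [0.4716 0.1248 0.1285] [273. 239.]
lid_hinge 0.75 [0.6948 0.0796 0.1151] [289. 171.]
mallet_head 0.81 [ 0.6101 -0.4359  0.0302] [438. 200.]
visor 0.73 [ 0.3554  0.442  -0.0011] [185. 275.]
wrist 64.95535834629447 321.51841522903857 201.39693913218042 [ 0.2445 -0.5798  0.3748] [ 0.7946 -0.5913 -0.0822  0.1103]
```

View pics/scene0.png

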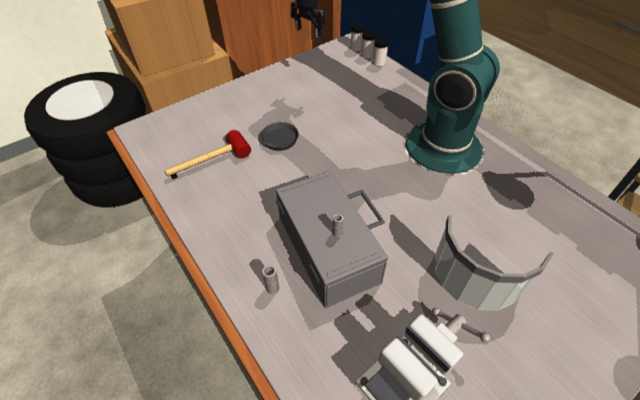

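View pics/top0.png

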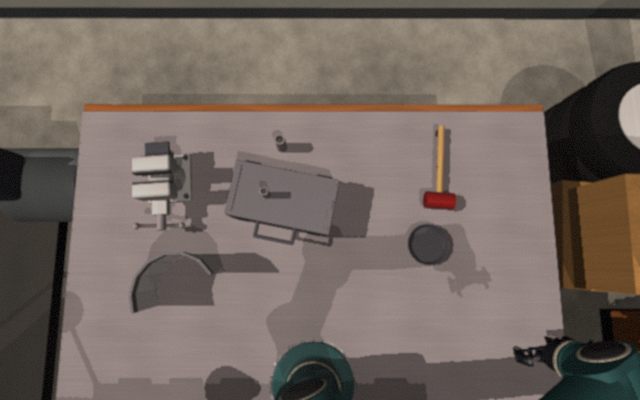

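View pics/wrist0.png

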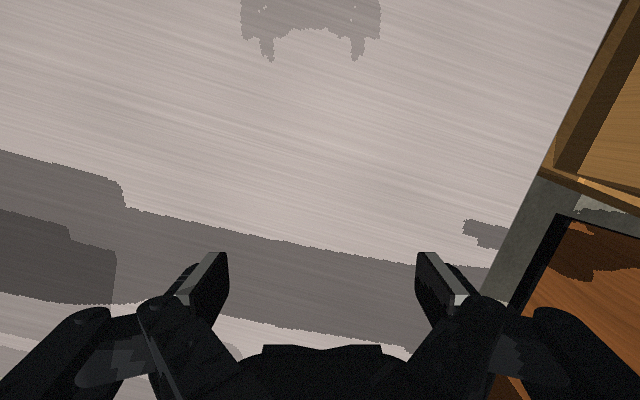

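The scene shows the small socket on the lid at (337,226), with a larger look-alike on the bench at (271,281). The dish is at (280,138) and the bar at (372,206). The wrist view shows only bench. Next I'll triangulate.

```bash
cat >> h.py <<'E'
np.set_printoptions(precision=4,suppress=True)
def tri(obs):
    A=np.zeros((3,3));b=np.zeros(3)
    for c,uv in obs:
        d=ray(c,*uv);d/=np.linalg.norm(d);M=np.eye(3)-np.outer(d,d);A+=M;b+=M@np.array(c['eye'])
    p=np.linalg.solve(A,b); return p,[np.round(np.array(pix(c,p))-uv,1) for c,uv in obs]
def rotdown(yaw,pitch=0.):
    # tool x along (cos yaw, sin yaw,0), tool y down; pitch tilts the pointing
    x=np.array([np.cos(yaw),np.sin(yaw),0]);y=np.array([0,0,-1.]);return R.from_matrix(np.c_[x,y,np.cross(x,y)])
def plan(pos,rot,s=None):
    s=s or arm.observe(); Q=R.from_quat(s['tool_rot'])
    l=Q.inv().apply(np.array(pos)-s['ee_pos'])/0.5
    r=(Q.inv()*rot).as_rotvec()/(np.pi/4)
    print('linear',np.round(l,4),'dr',np.round(r,4)); return l,r
E
python3 - <<'E'
from h import *
s=arm.observe(); print(R.from_quat(s['tool_rot']).as_matrix())
C={n:optics.capture(n) for n in ['scene','top']}
for t in ['toolbox','socket_center','dish_in','lid_handle','lid_hinge','socket']:
    o=[]
    for n in C:
        ds=optics.pinpoint(t,n)
        P=[w(C[n],d['xyz']) for d in ds]
        if 'socket' in t: P=[p for p in P if p[2]>.1]
        if P: o.append((C[n],np.array(pix(C[n],P[0]))))
    if len(o)==2: print(t,tri(o))
for n in C:
    for d in optics.masks_of('toolbox',n)[:1]:
        m=d['pixels'].astype(np.uint8); print(n,cv2.minAreaRect(cv2.findNonZero(m)),m.sum())
    for d in optics.masks_of('socket',n):
        v,u=np.nonzero(d['pixels']);print(n,d['p'],u.min(),u.max(),v.min(),v.max(),len(u))
for yaw in (-.2,-.2+np.pi): plan([.55,.12,.36],rotdown(yaw))
E
```

```text
[[ 0.2858 -0.0001  0.9583]
 [-0.9583  0.0001  0.2858]
 [-0.0001 -1.     -0.    ]]
toolbox (array([0.6084, 0.0977, 0.0041]), [array([0.7, 0.1]), array([ 0.4, -0.4])])
socket_center (array([0.6142, 0.1455, 0.1694]), [array([1.2, 0.1]), array([ 0.7, -0.8])])
dish_in (array([ 0.4646, -0.3972,  0.0022]), [array([0.3, 0.1]), array([ 0.2, -0.3])])
lid_handle (array([0.472 , 0.1218, 0.1244]), [array([0.7, 0. ]), array([ 0.4, -0.4])])
lid_hinge (array([0.6967, 0.0775, 0.111 ]), [array([1.4, 0.2]), array([ 0.7, -0.9])])
socket (array([0.618 , 0.1479, 0.1407]), [array([0.1, 0. ]), array([ 0.1, -0.1])])
scene ((337.43255615234375, 232.00830078125), (129.62498474121094, 91.7478256225586), 64.53665161132812) 9026
scene 0.76 333 343 214 237 213
scene 0.55 263 279 266 294 363
top ((280.3866271972656, 204.74868774414062), (107.72433471679688, 74.3458023071289), 11.9761323928833) 6400
top 0.7 274 286 134 152 174
top 0.43 260 270 187 198 94
linear [-1.1656 -0.3088  1.1228] dr [ 0.     -1.3763 -0.0001]
linear [-1.1656 -0.3088  1.1228] dr [0.0001 2.6237 0.    ]
```

carry_out:
  series:
    - {"grip":85,"linear":[-0.6,-0.31,0.56],"dr":[0,-0.7,0]}
    - {"grip":85,"linear":[-0.6,-0.31,0.56],"dr":[0,-0.7,0]}
    - {"grip":85,"linear":[-0.6,-0.31,0.56],"dr":[0,-0.7,0]}
    - {"grip":85,"linear":[-0.6,-0.31,0.56],"dr":[0,-0.7,0]}
    - {"grip":85,"linear":[-0.6,-0.31,0.56],"dr":[0,-0.7,0]}
    - {"grip":85,"linear":[-0.6,-0.31,0.56],"dr":[0,-0.7,0]}
    - {"grip":85,"linear":[-0.6,-0.31,0.56],"dr":[0,-0.7,0]}
    - {"grip":85,"linear":[-0.6,-0.31,0.56],"dr":[0,-0.7,0]}

```text
clock: 3.1
ee_pos: [0.3633, -0.2283, 0.3625]
tool_rot: [0.662, -0.25, 0.252, -0.661]
force: [-0.3, -1.0, -0.3]
opening: 0.0849
```

```bash
python3 - <<'E'
from h import *
s=arm.observe();print(s['joints'],s['clock'])
plan([.57,.10,.36],rotdown(-.195))
E
```

```text
[ 0.9026 -0.0588 -0.3906  1.8274 -0.0222  1.3652 -0.2083] 3.1
linear [-0.1262  0.0046  0.7655] dr [ 0.0011 -0.6752  0.0044]
```

carry_out:
  series:
    - {"grip":85,"linear":[-0.126,0.004,0.765],"dr":[0,-0.675,0]}
    - {"grip":85,"linear":[-0.126,0.004,0.765],"dr":[0,-0.675,0]}
    - {"grip":85,"linear":[-0.126,0.004,0.765],"dr":[0,-0.675,0]}
    - {"grip":85,"linear":[-0.126,0.004,0.765],"dr":[0,-0.675,0]}
    - {"grip":85,"linear":[-0.126,0.004,0.765],"dr":[0,-0.675,0]}
    - {"grip":85,"linear":[-0.126,0.004,0.765],"dr":[0,-0.675,0]}
    - {"grip":85,"linear":[-0.126,0.004,0.765],"dr":[0,-0.675,0]}
    - {"grip":85,"linear":[-0.126,0.004,0.765],"dr":[0,-0.675,0]}
    - {"grip":85,"linear":[-0.126,0.004,0.765],"dr":[0,-0.675,0]}

```text
clock: 4.22
ee_pos: [0.5695, 0.0936, 0.3586]
tool_rot: [0.704, -0.072, 0.072, -0.703]
force: [0.3, -0.8, -0.5]
opening: 0.085
```

```bash
python3 - <<'E'
from h import *
s=arm.observe();print(s['joints'],s['clock'])
c=snap('wrist','w1.png')
import pickle;pickle.dump(c,open('w1.pkl','wb'))
for t in ['socket_center','lid_handle','lid_hinge','socket']:
    for d in optics.pinpoint(t,'wrist'): print(t,d['p'],w(c,d['xyz']),pix(c,w(c,d['xyz'])))
E
```

```text
[ 0.3685  0.3033 -0.7489  1.5039  0.2081  1.416  -0.5928] 4.225
socket_center 0.87 [0.8107 0.1133 0.0473] (np.float64(479.30121982783453), np.float64(112.8266519187366))
socket_center 0.76 [0.6144 0.1463 0.1765] (np.float64(352.3755732755028), np.float64(119.8194823805997))
socket_center 0.7 [0.6084 0.0982 0.0015] (np.float64(343.8628391847185), np.float64(147.37281975685718))
lid_handle 0.95 [0.4736 0.126  0.1272] (np.float64(242.6921034328069), np.float64(157.86599082679874))
socket 0.92 [0.6121 0.1477 0.1368] (np.float64(347.2036044580819), np.float64(118.19022580443826))
socket 0.73 [0.8109 0.1118 0.0007] (np.float64(465.5661288800977), np.float64(113.65653622960225))
```

View pics/w1.png

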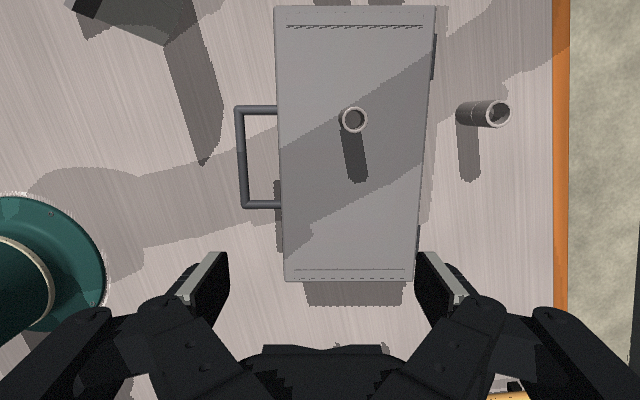

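The wrist view shows the socket's top ring centred at (354,119), the bar running from (240,110) to (246,204), and the larger look-alike at (495,113).

```bash
python3 - <<'E'
from h import *
import pickle;c=pickle.load(open('w1.pkl','rb'))
print('socket top',atz(c,354,119,.21))
print('bar ends',atz(c,240,110,.1335),atz(c,246,204,.1335))
TL,BL,BR=[atz(c,*p,.14) for p in [(275,6),(285,282),(413,281)]]
print(TL,BL,BR,np.linalg.norm(TL-BL),np.linalg.norm(BR-BL))
print('yaw from edge',np.degrees(np.arctan2(*(TL-BL)[:2][::-1]))-90)
s=arm.observe()
plan([.614,.147,.27],rotdown(-.195)); plan([.614,.147,.170],rotdown(-.195))
E
```

```text
socket top [0.6131 0.1481 0.21  ]
bar ends [0.4875 0.1829 0.1335] [0.4634 0.0674 0.1335]
[0.5559 0.28   0.14  ] [ 0.4885 -0.0506  0.14  ] [ 0.6622 -0.0846  0.14  ] 0.33744475666709034 0.17705116308050212
yaw from edge -11.522758124053652
linear [0.0658 0.1777 0.1207] dr [ 0.0004 -0.0092  0.0007]
linear [0.0657 0.3777 0.1208] dr [ 0.0004 -0.0092  0.0007]
```

carry_out:
  series:
    - {"grip":85,"linear":[0.066,0.12,0.121],"dr":[0,-0.009,0]}
    - {"grip":85,"linear":[0.066,0.17,0.121],"dr":[0,-0.009,0]}
    - {"grip":85,"linear":[0.066,0.2,0.121],"dr":[0,-0.009,0]}
    - {"grip":85,"linear":[0.066,0.29,0.121],"dr":[0,-0.009,0]}
    - {"grip":85,"linear":[0.066,0.378,0.121],"dr":[0,-0.009,0]}
    - {"grip":85,"linear":[0.066,0.378,0.121],"dr":[0,-0.009,0]}
    - {"grip":85,"linear":[0.066,0.378,0.121],"dr":[0,-0.009,0]}

```text
clock: 5.35
ee_pos: [0.615, 0.148, 0.172]
tool_rot: [-0.704, 0.068, -0.069, 0.704]
force: [-0.1, -0.4, 0.4]
opening: 0.085
```

```bash
python3 - <<'E'
from h import *
s=arm.observe();print(s['joints'],s['clock'],s['force'])
plan([.614,.1475,.170],rotdown(-.2))
snap('wrist','w2.png');snap('scene','s2.png')
E
```

```text
[ 0.213   0.5535 -0.6969  1.6106  0.3854  1.1168 -0.7755] 5.35 [-0.0631 -0.3923  0.4387]
linear [-0.0018  0.004  -0.0014] dr [-0.0012  0.007   0.0028]
```

View pics/w2.png

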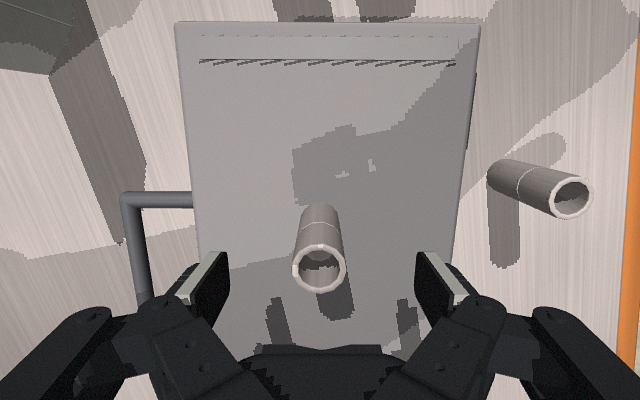

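View pics/s2.png

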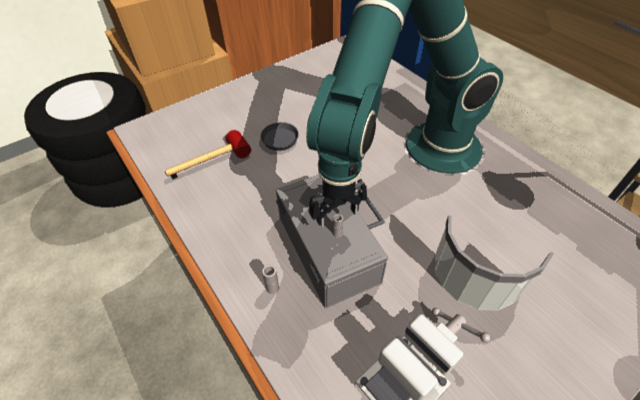

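The socket's ring at (320,269) is centred between the pads (columns 228 and 416). Now I'll close the gripper and lift.

carry_out:
  series:
    - {"grip":15,"linear":[-0.001,0.003,-0.001],"dr":[0,0,0]}
    - {"grip":15,"linear":[-0.001,0.003,-0.001],"dr":[0,0,0]}
    - {"grip":15,"linear":[-0.001,0.003,-0.001],"dr":[0,0,0]}
    - {"grip":15,"linear":[-0.001,0.003,-0.001],"dr":[0,0,0]}
    - {"grip":15,"linear":[-0.001,0.003,-0.001],"dr":[0,0,0]}
    - {"grip":15,"linear":[-0.001,0.003,-0.001],"dr":[0,0,0]}
    - {"grip":15,"linear":[-0.001,0.003,-0.001],"dr":[0,0,0]}
    - {"grip":15,"linear":[-0.001,0.003,-0.001],"dr":[0,0,0]}
  force: 50

```text
clock: 6.45
ee_pos: [0.6137, 0.1478, 0.1685]
tool_rot: [-0.704, 0.068, -0.069, 0.704]
force: [-2.2, -0.4, 6.2]
opening: 0.0242
```

carry_out:
  series:
    - {"grip":15,"linear":[0,-0.1,0],"dr":[0,0,0]}
    - {"grip":15,"linear":[0,-0.2,0],"dr":[0,0,0]}
    - {"grip":15,"linear":[0,-0.24,0],"dr":[0,0,0]}
    - {"grip":15,"linear":[0,-0.24,0],"dr":[0,0,0]}

```text
clock: 6.95
ee_pos: [0.6138, 0.1478, 0.2887]
tool_rot: [-0.704, 0.068, -0.069, 0.704]
force: [-0.3, -0.2, -1.4]
opening: 0.0242
```

```bash
python3 - <<'E'
from h import *
s=arm.observe();print(s['joints'],s['force'])
plan([.4637,-.3965,.28],rotdown(-.9))
snap('wrist','w3.png')
E
```

```text
[ 0.2376  0.4565 -0.7375  1.4758  0.3108  1.3276 -0.7174] [-0.2629 -0.1979 -1.4127]
linear [-0.0847  0.0168 -1.126 ] dr [-0.0011  0.8988  0.0014]
```

View pics/w3.png

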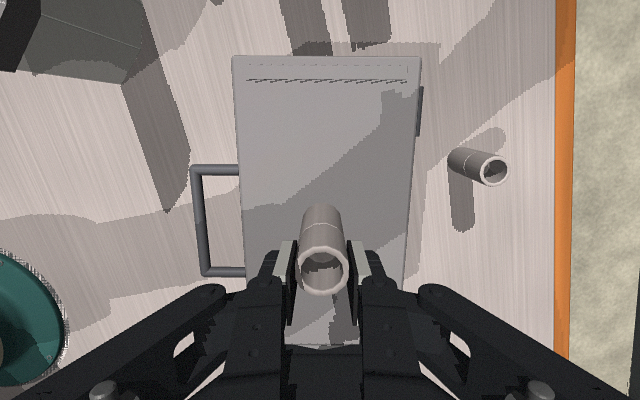

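The socket is held between the pads at (322,265), still upright, and the force reads −1.4 N, which matches its weight. Now to the dish.

carry_out:
  series:
    - {"grip":15,"linear":[-0.07,0.015,-0.9],"dr":[0,0.9,0]}
    - {"grip":15,"linear":[-0.07,0.015,-0.9],"dr":[0,0.9,0]}
    - {"grip":15,"linear":[-0.07,0.015,-0.9],"dr":[0,0.9,0]}
    - {"grip":15,"linear":[-0.07,0.015,-0.9],"dr":[0,0.9,0]}
    - {"grip":15,"linear":[-0.07,0.015,-0.9],"dr":[0,0.9,0]}
    - {"grip":15,"linear":[-0.07,0.015,-0.9],"dr":[0,0.9,0]}
    - {"grip":15,"linear":[-0.07,0.015,-0.9],"dr":[0,0.9,0]}
    - {"grip":15,"linear":[-0.07,0.015,-0.9],"dr":[0,0.9,0]}
    - {"grip":15,"linear":[-0.07,0.015,-0.9],"dr":[0,0.9,0]}

```text
clock: 8.12
ee_pos: [0.4918, -0.2873, 0.279]
tool_rot: [-0.636, 0.309, -0.307, 0.637]
force: [0.8, 0.6, -1.5]
opening: 0.0241
```

```bash
python3 - <<'E'
from h import *
s=arm.observe();print(s['joints'],s['force'],s['clock'])
c=snap('wrist','w4.png')
for d in optics.pinpoint('dish_in','wrist'): print(d['p'],w(c,d['xyz']),pix(c,w(c,d['xyz'])))
for d in optics.pinpoint('socket','wrist'): print('sock',d['p'],w(c,d['xyz']))
plan([.4637,-.3965,.14],rotdown(-.9))
E
```

```text
[ 0.8399  0.288  -0.4499  1.6506  0.1306  1.2353 -0.5396] [ 0.7634  0.6334 -1.4502] 8.125
0.91 [ 0.4632 -0.3939  0.0023] (np.float64(365.6153297969402), np.float64(221.04737689280125))
sock 0.84 [ 0.4938 -0.2861  0.2443]
linear [ 0.1377  0.2801 -0.1846] dr [-0.0003  0.002  -0.0011]
```

View pics/w4.png

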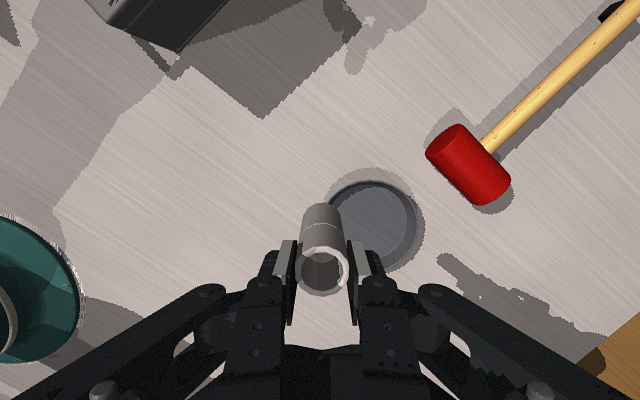

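The dish (365,221) lies ahead of the held socket, and the mallet at (468,165) is clear. I'll go above the dish centre and down.

carry_out:
  series:
    - {"grip":15,"linear":[0.138,0.08,-0.185],"dr":[0,0,0]}
    - {"grip":15,"linear":[0.138,0.18,-0.185],"dr":[0,0,0]}
    - {"grip":15,"linear":[0.138,0.28,-0.185],"dr":[0,0,0]}
    - {"grip":15,"linear":[0.138,0.38,-0.185],"dr":[0,0,0]}
    - {"grip":15,"linear":[0.138,0.46,-0.185],"dr":[0,0,0]}
    - {"grip":15,"linear":[0.138,0.46,-0.185],"dr":[0,0,0]}
    - {"grip":15,"linear":[0.138,0.468,-0.185],"dr":[0,0,0]}
    - {"grip":15,"linear":[0.138,0.468,-0.185],"dr":[0,0,0]}

```text
clock: 9.28
ee_pos: [0.4637, -0.399, 0.0483]
tool_rot: [0.637, -0.307, 0.309, -0.636]
force: [-0.0, -0.4, -1.3]
opening: 0.024
```

```bash
python3 - <<'E'
from h import *
s=arm.observe();print(s['joints'],s['force'],s['clock'],s['ee_pos'])
c=snap('wrist','w5.png')
plan([.4637,-.3965,.0325],rotdown(-.9))
E
```

```text
[ 0.9142  0.6015 -0.3387  1.7568  0.2592  0.8249 -0.4466] [-0.024  -0.4238 -1.2791] 9.275 [ 0.4637 -0.399   0.0483]
linear [-0.0039  0.0313  0.0034] dr [-0.0004 -0.0008  0.0027]
```

View pics/w5.png

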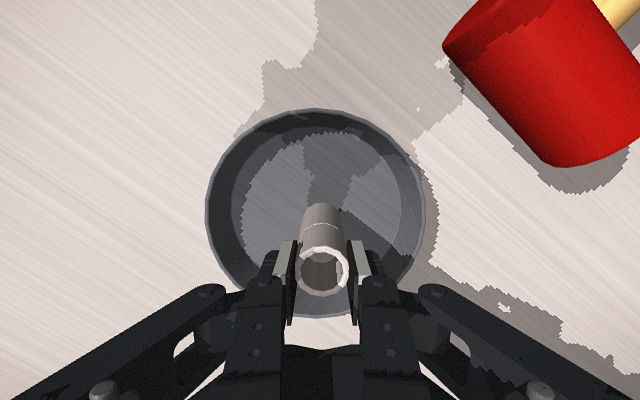

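The socket is over the dish floor, with its foot near (322,210). I'll lower it in small steps until it touches.

carry_out:
  series:
    - {"grip":15,"linear":[-0.004,0.012,0.003],"dr":[0,0,0]}
    - {"grip":15,"linear":[-0.004,0.02,0.003],"dr":[0,0,0]}
    - {"grip":15,"linear":[-0.004,0.02,0.003],"dr":[0,0,0]}

```text
clock: 9.7
ee_pos: [0.4625, -0.396, 0.0362]
tool_rot: [-0.637, 0.308, -0.308, 0.637]
force: [0.1, 1.3, -1.8]
opening: 0.0238
```

carry_out:
  series:
    - {"grip":15,"linear":[0,0.004,0],"dr":[0,0,0]}
    - {"grip":15,"linear":[0,0.006,0],"dr":[0,0,0]}
    - {"grip":15,"linear":[0,0.006,0],"dr":[0,0,0]}

```text
clock: 10.07
ee_pos: [0.4627, -0.3962, 0.0335]
tool_rot: [-0.637, 0.308, -0.308, 0.637]
force: [0.1, -0.3, -1.0]
opening: 0.0241
```

carry_out:
  series:
    - {"grip":15,"linear":[0,0.002,0],"dr":[0,0,0]}
    - {"grip":15,"linear":[0,0.004,0],"dr":[0,0,0]}
    - {"grip":15,"linear":[0,0.004,0],"dr":[0,0,0]}

```text
clock: 10.45
ee_pos: [0.4632, -0.3964, 0.0325]
tool_rot: [0.637, -0.308, 0.308, -0.636]
force: [-3.0, 3.3, 12.3]
opening: 0.0242
```

It touched down at TCP z = 32.5 mm, as predicted. Releasing.

carry_out:
  series:
    - {"grip":45,"linear":[0,-0.001,0],"dr":[0,0,0]}
    - {"grip":60,"linear":[0,-0.001,0],"dr":[0,0,0]}
    - {"grip":60,"linear":[0,-0.001,0],"dr":[0,0,0]}
    - {"grip":60,"linear":[0,-0.001,0],"dr":[0,0,0]}
    - {"grip":60,"linear":[0,-0.001,0],"dr":[0,0,0]}
    - {"grip":60,"linear":[0,-0.08,0],"dr":[0,0,0]}
    - {"grip":60,"linear":[0,-0.16,0],"dr":[0,0,0]}
    - {"grip":60,"linear":[0,-0.26,0],"dr":[0,0,0]}
    - {"grip":60,"linear":[0,-0.38,0],"dr":[0,0,0]}
    - {"grip":60,"linear":[0,-0.4,0],"dr":[0,0,0]}

```text
clock: 11.7
ee_pos: [0.4641, -0.397, 0.2358]
tool_rot: [0.637, -0.306, 0.31, -0.636]
force: [-0.4, 0.8, -1.0]
opening: 0.0602
```

```bash
python3 - <<'E'
from h import *
s=arm.observe();print(s['joints'],s['force'],s['clock'],s['ee_pos'])
c=snap('wrist','w6.png')
plan([.475,.1245,.26],rotdown(-.2))
E
```

```text
[ 0.9584  0.3886 -0.3949  1.6114  0.1601  1.1676 -0.373 ] [-0.3522  0.7862 -1.0413] 11.7 [ 0.4641 -0.397   0.2358]
linear [-0.803  -0.0536  0.6652] dr [ 0.0013 -0.8925  0.0055]
```

View pics/w6.png

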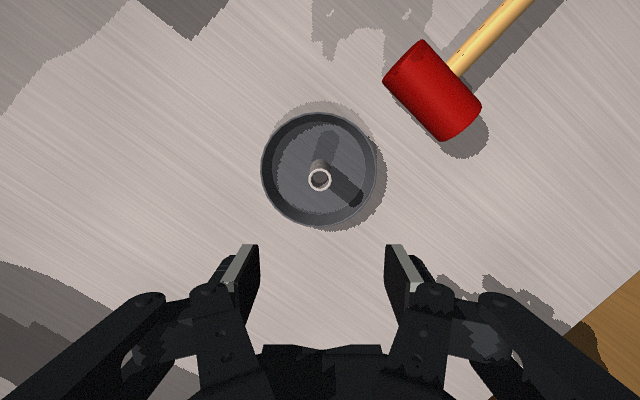

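The socket stands upright in the middle of the dish at (320,178). Now to the bar.

carry_out:
  series:
    - {"grip":60,"linear":[-0.78,-0.09,0.64],"dr":[0,-0.89,0]}
    - {"grip":60,"linear":[-0.78,-0.09,0.64],"dr":[0,-0.89,0]}
    - {"grip":60,"linear":[-0.78,-0.09,0.64],"dr":[0,-0.89,0]}
    - {"grip":60,"linear":[-0.78,-0.09,0.64],"dr":[0,-0.89,0]}
    - {"grip":60,"linear":[-0.78,-0.09,0.64],"dr":[0,-0.89,0]}
    - {"grip":60,"linear":[-0.78,-0.09,0.64],"dr":[0,-0.89,0]}
    - {"grip":60,"linear":[-0.78,-0.09,0.64],"dr":[0,-0.89,0]}
    - {"grip":60,"linear":[-0.78,-0.09,0.64],"dr":[0,-0.89,0]}
    - {"grip":60,"linear":[-0.78,-0.09,0.64],"dr":[0,-0.89,0]}
    - {"grip":60,"linear":[-0.78,-0.09,0.64],"dr":[0,-0.89,0]}

```text
clock: 13.0
ee_pos: [0.4711, 0.1081, 0.2757]
tool_rot: [-0.704, 0.072, -0.07, 0.704]
force: [-0.7, -1.8, -0.4]
opening: 0.0601
```

```bash
python3 - <<'E'
from h import *
s=arm.observe();print(s['joints'],s['force'],s['clock'],s['ee_pos'])
c=snap('wrist','w7.png')
import pickle;pickle.dump(c,open('w7.pkl','wb'))
for d in optics.pinpoint('lid_handle','wrist'): print(d['p'],w(c,d['xyz']),pix(c,w(c,d['xyz'])))
for d in optics.pinpoint('lid_hinge','wrist'): print('hinge',d['p'],w(c,d['xyz']))
plan([.475,.1245,.26],rotdown(-.2))
E
```

```text
[ 0.4822  0.1624 -0.8491  1.8435  0.1301  1.1946 -0.6096] [-0.6687 -1.7755 -0.4017] 13.0 [0.4711 0.1081 0.2757]
0.87 [0.4722 0.1233 0.128 ] (np.float64(319.9444281572307), np.float64(166.8675977443942))
hinge 0.76 [0.6944 0.083  0.1142]
linear [-0.0001  0.032   0.0362] dr [ 0.0005 -0.005  -0.0012]
```

View pics/w7.png

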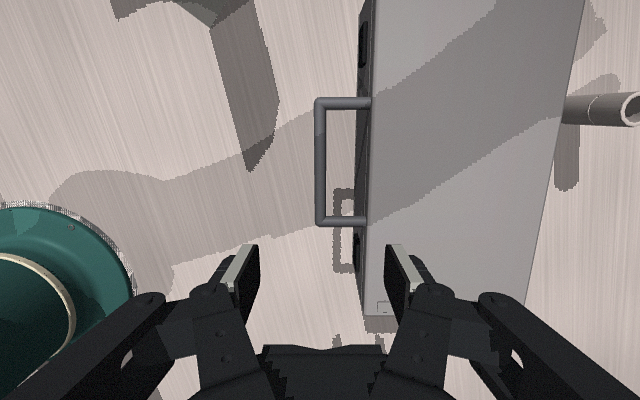

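The bar runs from (320,102) to (320,222) and is parallel to the pads. Next I'll triangulate its height.

```bash
python3 - <<'E'
from h import *
import pickle;a=pickle.load(open('w1.pkl','rb'));b=pickle.load(open('w7.pkl','rb'))
print(tri([(a,(239.5,109)),(b,(320,102.5))]),tri([(a,(246,205)),(b,(320,221.5))]))
for P in [(320,102),(320,222)]: print(atz(b,*P,.1315))
B=np.array([.4735,.1245]);z=.1275-.019
plan([*B,.20],rotdown(-.2)); plan([*B,.115],rotdown(-.2));plan([*B,z],rotdown(-.2))
E
```

```text
(array([0.4847, 0.1847, 0.1232]), [array([0., 0.]), array([-0., -0.])]) (array([0.46  , 0.0638, 0.1233]), [array([ 0. , -0.2]), array([-0.1,  0.2])])
[0.4848 0.1849 0.1315]
[0.4607 0.0664 0.1315]
linear [-0.0029  0.152   0.0356] dr [ 0.0005 -0.005  -0.0012]
linear [-0.0028  0.322   0.0357] dr [ 0.0005 -0.005  -0.0012]
linear [-0.0027  0.335   0.0357] dr [ 0.0005 -0.005  -0.0012]
```

carry_out:
  series:
    - {"grip":42,"linear":[-0.004,0.08,0.036],"dr":[0,-0.005,0]}
    - {"grip":42,"linear":[-0.004,0.15,0.036],"dr":[0,-0.005,0]}
    - {"grip":42,"linear":[-0.004,0.16,0.036],"dr":[0,-0.005,0]}
    - {"grip":42,"linear":[-0.004,0.16,0.036],"dr":[0,-0.005,0]}
    - {"grip":42,"linear":[-0.004,0.2,0.036],"dr":[0,-0.005,0]}
    - {"grip":42,"linear":[-0.004,0.25,0.036],"dr":[0,-0.005,0]}
    - {"grip":42,"linear":[-0.004,0.3,0.036],"dr":[0,-0.005,0]}
    - {"grip":42,"linear":[-0.004,0.335,0.036],"dr":[0,-0.005,0]}
    - {"grip":42,"linear":[-0.004,0.335,0.036],"dr":[0,-0.005,0]}
    - {"grip":42,"linear":[-0.004,0.335,0.036],"dr":[0,-0.005,0]}

```text
clock: 14.4
ee_pos: [0.4737, 0.1264, 0.1101]
tool_rot: [-0.704, 0.069, -0.07, 0.704]
force: [-1.0, -1.1, 0.3]
opening: 0.0422
```

```bash
python3 - <<'E'
from h import *
s=arm.observe();print(s['joints'],s['force'],s['clock'],s['ee_pos'])
c=snap('wrist','w8.png')
E
```

```text
[ 0.3278  0.4021 -0.7772  2.0111  0.368   0.8692 -0.8495] [-0.9787 -1.1433  0.299 ] 14.4 [0.4737 0.1264 0.1101]
```

View pics/w8.png

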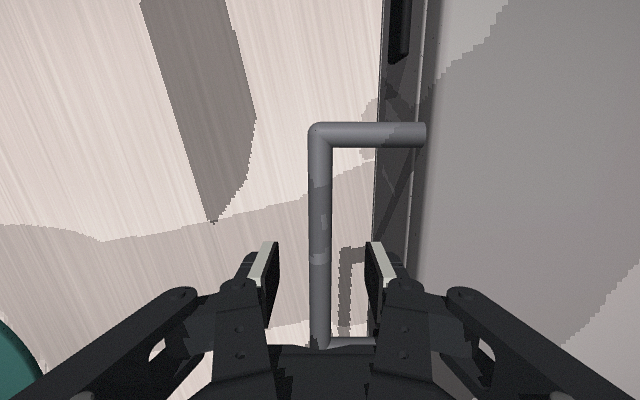

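The bar (column 320) lies between the pads, and the back finger is in the gap. Closing.

carry_out:
  series:
    - {"grip":4,"linear":[0,0.002,0],"dr":[0,0,0]}
    - {"grip":4,"linear":[0,0.002,0],"dr":[0,0,0]}
    - {"grip":4,"linear":[0,0.002,0],"dr":[0,0,0]}
    - {"grip":4,"linear":[0,0.002,0],"dr":[0,0,0]}
    - {"grip":4,"linear":[0,0.002,0],"dr":[0,0,0]}
    - {"grip":4,"linear":[0,0.002,0],"dr":[0,0,0]}
    - {"grip":4,"linear":[0,0.002,0],"dr":[0,0,0]}
  force: 50

```text
clock: 15.32
ee_pos: [0.473, 0.1263, 0.1081]
tool_rot: [-0.704, 0.07, -0.07, 0.704]
force: [-0.4, 0.0, -0.6]
opening: 0.0041
```

```bash
python3 - <<'E'
from h import *
s=arm.observe();print(s['joints'],s['force'],s['clock'],s['ee_pos'],s['opening'])
Q=R.from_quat(s['tool_rot'])
ax=np.array([np.cos(-.2),np.sin(-.2),0])
r=.228;a0=np.arctan2(.0125,.2277)
def off(th): return ax*r*(np.cos(a0)-np.cos(a0+th))+np.array([0,0,1])*r*(np.sin(a0+th)-np.sin(a0))
for t in range(5,66,5): print(t,np.round(Q.inv().apply(off(np.radians(t)))/.5,3))
E
```

```text
[ 0.3262  0.4051 -0.7756  2.0131  0.3704  0.8663 -0.8516] [-0.4335  0.0394 -0.5672] 15.325 [0.473  0.1263 0.1081] 0.004125777259229917
5 [ 0.004 -0.04  -0.   ]
10 [ 0.011 -0.079 -0.   ]
15 [ 0.022 -0.117 -0.   ]
20 [ 0.036 -0.154 -0.   ]
25 [ 0.053 -0.19  -0.   ]
30 [ 0.073 -0.224 -0.   ]
35 [ 0.097 -0.257 -0.   ]
40 [ 0.123 -0.287 -0.   ]
45 [ 0.151 -0.315 -0.   ]
50 [ 0.182 -0.34  -0.   ]
55 [ 0.215 -0.362 -0.   ]
60 [ 0.249 -0.382 -0.   ]
65 [ 0.285 -0.398 -0.001]
```

The opening went to 4 mm, so the bar isn't between the pads. I'll look.

```bash
python3 - <<'E'
from h import *
c=snap('wrist','w9.png');c=snap('scene','s9.png')
i=cv2.imread('pics/s9.png')[150:290,280:440];cv2.imwrite('pics/s9c.png',cv2.resize(i,None,fx=4.5,fy=4.2))
E
```

```text
(no output)
```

View pics/w9.png

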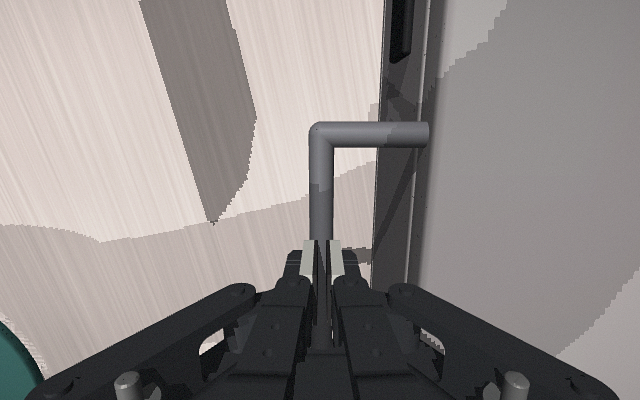

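View pics/s9c.png

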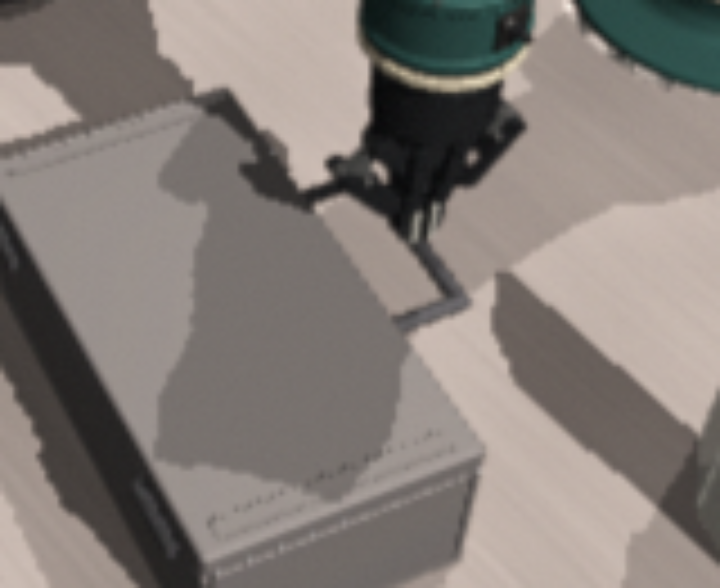

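```bash
python3 - <<'E'
from h import *
i=cv2.imread('pics/w9.png')[210:370,240:400];cv2.imwrite('pics/w9c.png',cv2.resize(i,None,fx=3.7,fy=3.7,interpolation=cv2.INTER_CUBIC))
s=arm.observe();c=optics.capture('wrist');Q=R.from_quat(s['tool_rot'])
print(s['ee_pos'],s['opening'],'tcp',pix(c,s['ee_pos']),'grasp',pix(c,s['ee_pos']+Q.apply([0,-.019,0])), 'z', c['eye'])
for z in(.0,.05,.1,.1275): print(z,pix(c,[.4725,.1245,z]))
print(foc(c)*.012/R.from_quat(c['orientation']).inv().apply(np.array([.48,.16,.1275])-c['eye'])[2], pix(c,[.48,.16,.1275]))
E
```

```text
[0.473  0.1263 0.1081] 0.004295252725838496 tcp (np.float64(321.7423024318432), np.float64(235.6552669011809)) grasp (np.float64(321.7782973377768), np.float64(249.46150920310657)) z [0.4862 0.1935 0.2773]
0.0 (np.float64(321.4369203863004), np.float64(192.7333614500058))
0.05 (np.float64(321.4354646237996), np.float64(208.97914788217477))
0.1 (np.float64(321.43327089814164), np.float64(233.46033798594107))
0.1275 (np.float64(321.4315135517377), np.float64(253.07169241352432))
24.571000868010135 (np.float64(322.29641383937087), np.float64(184.92514461899955))
```

View pics/w9c.png

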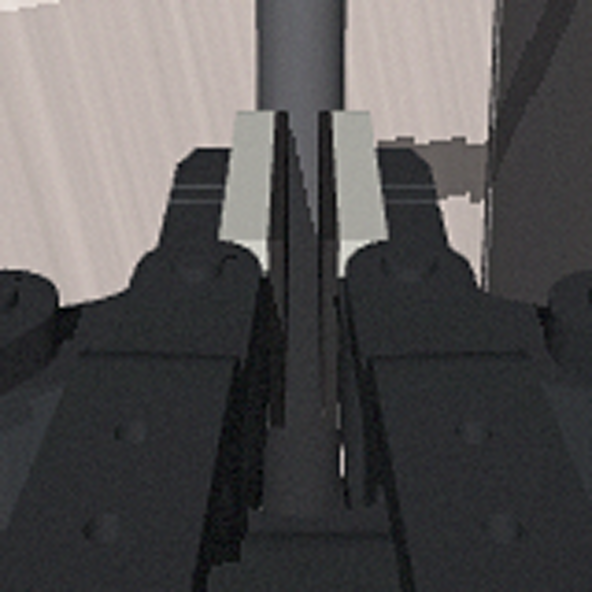

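```bash
python3 - <<'E'
from h import *
s=arm.observe();c=optics.capture('wrist');Q=R.from_quat(s['tool_rot'])
for y in (0,-.01,-.019,-.03,-.04,-.05):
  for z in (.011,-.011): print(y,z,np.round(pix(c,s['ee_pos']+Q.apply([.002,y,z])),1),np.round(pix(c,s['ee_pos']+Q.apply([.010,y,z])),1))
q=Q.inv()*R.from_quat(c['orientation']);print(q.as_matrix(),Q.inv().apply(c['eye']-s['ee_pos']))
i=cv2.imread('pics/w2.png')[220:400,180:460];cv2.imwrite('pics/w2c.png',cv2.resize(i,None,fx=2.8,fy=2.8,interpolation=cv2.INTER_CUBIC))
E
```

```text
0 0.011 [325.3 217.6] [339.3 217.6]
0 -0.011 [325.1 253.1] [338.7 253.1]
-0.01 0.011 [325.5 223.5] [340.4 223.6]
-0.01 -0.011 [325.3 260.8] [339.7 260.8]
-0.019 0.011 [325.7 229.6] [341.4 229.6]
-0.019 -0.011 [325.5 268.5] [340.6 268.6]
-0.03 0.011 [326.  237.8] [342.8 237.9]
-0.03 -0.011 [325.8 279.2] [341.9 279.2]
-0.04 0.011 [326.3 246.5] [344.3 246.5]
-0.04 -0.011 [326.1 290.2] [343.3 290.2]
-0.05 0.011 [326.7 256.4] [346.  256.4]
-0.05 -0.011 [326.4 302.7] [344.8 302.7]
[[ 1.      0.0012  0.0007]
 [-0.0003 -0.2726  0.9621]
 [ 0.0014 -0.9621 -0.2726]] [-0.0003 -0.1692  0.0685]
```

View pics/w2c.png

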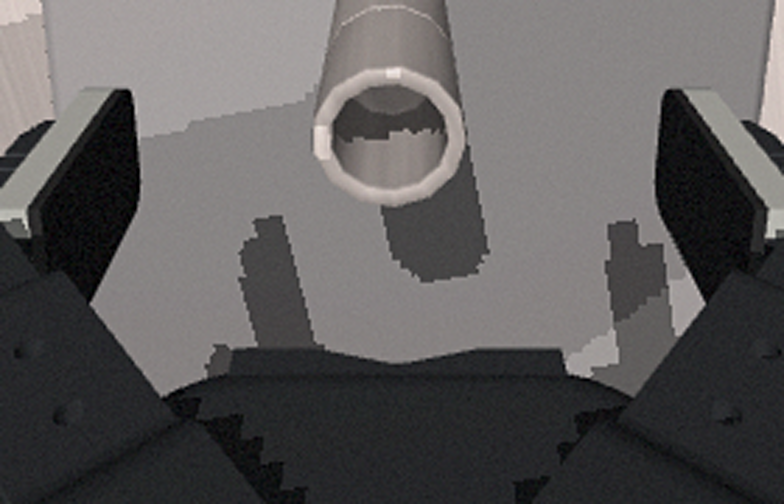

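The pads shut at about 4 mm while still above the bar. In the picture the tips sit about 30 mm behind where the stated TCP projects, so I'll open, go lower and watch the force.

carry_out:
  series:
    - {"grip":42,"linear":[0,0,0],"dr":[0,0,0]}
    - {"grip":42,"linear":[0,0,0],"dr":[0,0,0]}
    - {"grip":42,"linear":[0,0,0],"dr":[0,0,0]}
    - {"grip":42,"linear":[0,0,0],"dr":[0,0,0]}
    - {"grip":42,"linear":[0,0.02,0],"dr":[0,0,0]}
    - {"grip":42,"linear":[0,0.04,0],"dr":[0,0,0]}
    - {"grip":42,"linear":[0,0.04,0],"dr":[0,0,0]}

```text
clock: 16.4
ee_pos: [0.4724, 0.1262, 0.0871]
tool_rot: [0.704, -0.07, 0.069, -0.704]
force: [-0.6, -0.2, -0.0]
opening: 0.0421
```

```bash
python3 - <<'E'
from h import *
s=arm.observe();print(s['force'],s['clock'],s['ee_pos'],s['opening'])
c=snap('wrist','w10.png');c=snap('scene','s10.png')
i=cv2.imread('pics/s10.png')[150:250,320:440];cv2.imwrite('pics/s10c.png',cv2.resize(i,None,fx=5,fy=5,interpolation=cv2.INTER_CUBIC))
print(s['ee_pos'],pix(c,s['ee_pos']),pix(c,s['ee_pos']+[0,0,.03]))
E
```

```text
[-0.6045 -0.1775 -0.0249] 16.4 [0.4724 0.1262 0.0871] 0.04211096756518594
[0.4724 0.1262 0.0871] (np.float64(371.2809242589273), np.float64(214.53488962526222)) (np.float64(372.1677699357057), np.float64(208.18533096826087))
```

View pics/w10.png

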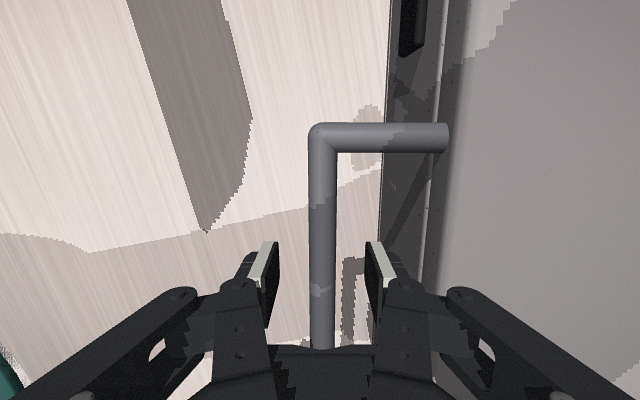

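View pics/s10c.png

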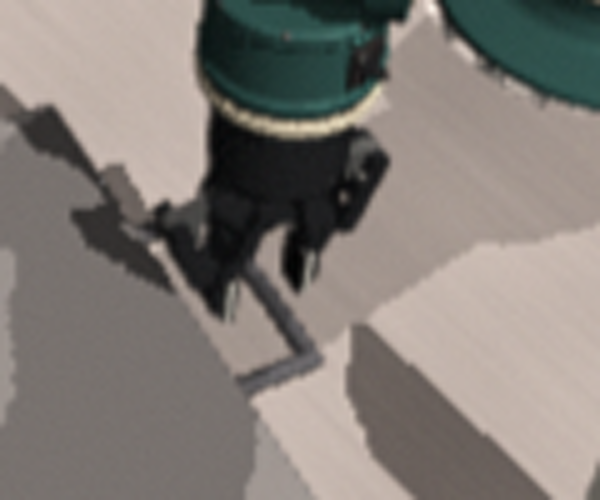

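The scene view now shows the fingers on either side of the bar. Closing again.

carry_out:
  series:
    - {"grip":4,"linear":[0,0,0],"dr":[0,0,0]}
    - {"grip":4,"linear":[0,0,0],"dr":[0,0,0]}
    - {"grip":4,"linear":[0,0,0],"dr":[0,0,0]}
    - {"grip":4,"linear":[0,0,0],"dr":[0,0,0]}
    - {"grip":4,"linear":[0,0,0],"dr":[0,0,0]}
    - {"grip":4,"linear":[0,0,0],"dr":[0,0,0]}
  force: 50

```text
clock: 17.25
ee_pos: [0.4728, 0.1264, 0.0884]
tool_rot: [0.704, -0.07, 0.07, -0.704]
force: [-3.3, -1.3, 6.5]
opening: 0.0099
```

```bash
python3 - <<'E'
from h import *
s=arm.observe();print(s['force'],s['clock'],s['ee_pos'],s['opening'])
c=snap('wrist','w11.png')
i=cv2.imread('pics/w11.png')[190:370,240:400];cv2.imwrite('pics/w11c.png',cv2.resize(i,None,fx=3.3,fy=3.3,interpolation=cv2.INTER_CUBIC))
E
```

```text
[-3.3348 -1.3056  6.5277] 17.25 [0.4728 0.1264 0.0884] 0.009885530818323229
```

View pics/w11c.png

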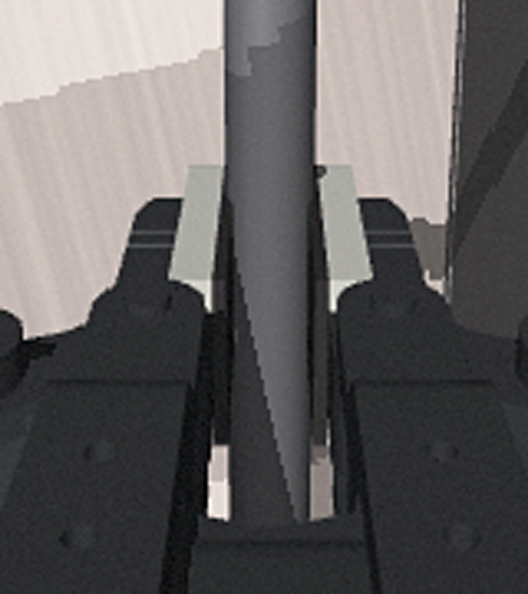

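The opening stopped at 9.9 mm. The socket also read about 2 mm under its true size, so the bar is held. It's near the tips, so I'll regrip 8 mm deeper for safety.

carry_out:
  series:
    - {"grip":30,"linear":[0,-0.002,0],"dr":[0,0,0]}
    - {"grip":30,"linear":[0,-0.002,0],"dr":[0,0,0]}
    - {"grip":30,"linear":[0,0.008,0],"dr":[0,0,0]}
    - {"grip":30,"linear":[0,0.016,0],"dr":[0,0,0]}
    - {"grip":30,"linear":[0,0.016,0],"dr":[0,0,0]}
    - {"grip":4,"linear":[0,0.016,0],"dr":[0,0,0]}
    - {"grip":4,"linear":[0,0.016,0],"dr":[0,0,0]}
    - {"grip":4,"linear":[0,0.016,0],"dr":[0,0,0]}
    - {"grip":4,"linear":[0,0.016,0],"dr":[0,0,0]}
    - {"grip":4,"linear":[0,0.016,0],"dr":[0,0,0]}
  force: 50

```text
clock: 18.55
ee_pos: [0.4728, 0.1264, 0.0802]
tool_rot: [0.704, -0.07, 0.07, -0.704]
force: [-6.0, 1.0, 4.9]
opening: 0.0106
```

carry_out:
  series:
    - {"grip":4,"linear":[0.002,-0.02,0],"dr":[0,0,0]}
    - {"grip":4,"linear":[0.004,-0.04,0],"dr":[0,0,0]}
    - {"grip":4,"linear":[0.007,-0.06,0],"dr":[0,0,0]}
    - {"grip":4,"linear":[0.011,-0.079,0],"dr":[0,0,0]}
    - {"grip":4,"linear":[0.016,-0.098,0],"dr":[0,0,0]}
    - {"grip":4,"linear":[0.022,-0.117,0],"dr":[0,0,0]}
    - {"grip":4,"linear":[0.036,-0.154,0],"dr":[0,0,0]}
    - {"grip":4,"linear":[0.053,-0.19,0],"dr":[0,0,0]}
    - {"grip":4,"linear":[0.073,-0.224,0],"dr":[0,0,0]}
    - {"grip":4,"linear":[0.073,-0.224,0],"dr":[0,0,0]}
  force: 50

```text
clock: 19.8
ee_pos: [0.5079, 0.1193, 0.1935]
tool_rot: [0.704, -0.07, 0.069, -0.703]
force: [-19.7, 2.4, 8.2]
opening: 0.0102
```

```bash
python3 - <<'E'
from h import *
s=arm.observe();print(s['joints'],s['force'],s['torque'],s['clock'],s['ee_pos'],s['opening'])
c=snap('wrist','w12.png');c=snap('scene','s12.png')
E
```

```text
[ 0.386   0.3448 -0.8153  1.8598  0.2856  1.0603 -0.7397] [-19.7303   2.3533   8.2308] [ 0.3808  4.1057 -0.0239] 19.8 [0.5079 0.1193 0.1935] 0.010247617164204408
```

View pics/w12.png

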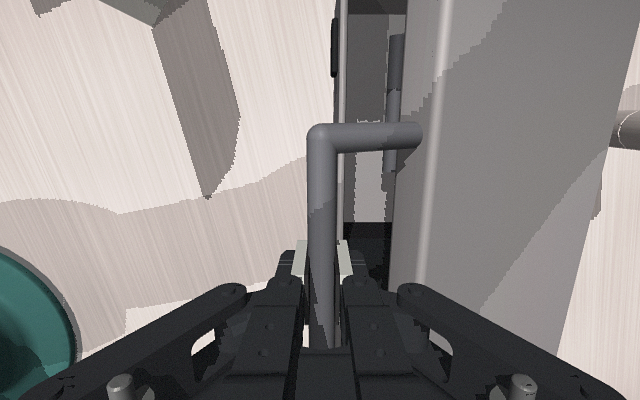

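View pics/s12.png

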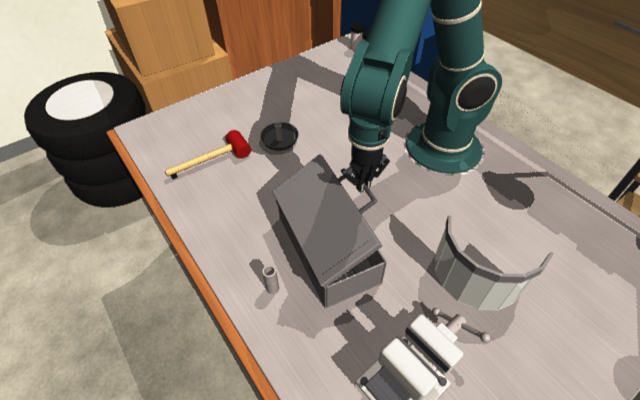

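The lid is at about 30° and the bar is held, with 20 N pushing the tool toward −x. The arc is slightly tight, so I'll continue with a small outward correction.

carry_out:
  series:
    - {"grip":4,"linear":[-0.004,-0.003,0],"dr":[0,0,0]}
    - {"grip":4,"linear":[0.02,-0.036,0],"dr":[0,0,0]}
    - {"grip":4,"linear":[0.046,-0.066,0],"dr":[0,0,0]}
    - {"grip":4,"linear":[0.074,-0.094,0],"dr":[0,0,0]}
    - {"grip":4,"linear":[0.106,-0.12,0],"dr":[0,0,0]}
    - {"grip":4,"linear":[0.122,-0.131,0],"dr":[0,0,0]}
    - {"grip":4,"linear":[0.139,-0.142,0],"dr":[0,0,0]}
    - {"grip":4,"linear":[0.156,-0.152,0],"dr":[0,0,0]}
    - {"grip":4,"linear":[0.173,-0.162,0],"dr":[0,0,0]}
    - {"grip":4,"linear":[0.173,-0.162,0],"dr":[0,0,0]}
    - {"grip":4,"linear":[0.173,-0.162,0],"dr":[0,0,0]}
  force: 60

```text
clock: 21.28
ee_pos: [0.5937, 0.1021, 0.2746]
tool_rot: [-0.704, 0.07, -0.07, 0.704]
force: [-8.1, 0.0, 10.0]
opening: 0.0097
```

```bash
python3 - <<'E'
from h import *
s=arm.observe();print(s['joints'],s['joint_velocities'],s['force'],s['torque'],s['clock'],s['ee_pos'],s['opening'])
H=np.array([.6967,.079,.115])
for n in ['wrist','scene','top']:
    c=snap(n,n+'13.png')
    for d in optics.pinpoint('lid_handle',n):
        p=w(c,d['xyz']);r=p-H;ax=np.array([np.cos(-.2),np.sin(-.2),0]);h=-r@ax
        print(n,d['p'],p,'angle',np.degrees(np.arctan2(r[2],h))-3.14,np.hypot(h,r[2]))
E
```

```text
[ 0.367   0.4208 -0.7913  1.5694  0.3083  1.2801 -0.6676] [ 0.0022 -0.0017 -0.0024  0.0039  0.0012 -0.0008  0.0015] [-8.0982  0.0444  9.9551] [ 0.1594  2.0842 -0.038 ] 21.275 [0.5937 0.1021 0.2746] 0.009710007876486682
wrist 0.89 [0.5935 0.1003 0.3172] angle 59.34723237454352 0.22802995539069842
scene 0.56 [0.5948 0.0996 0.3179] angle 59.73312590749503 0.2279389014388956
top 0.6 [ 0.4643 -0.3974  0.0033] angle -43.13291314064984 0.17381945452391404
```

View pics/wrist13.png

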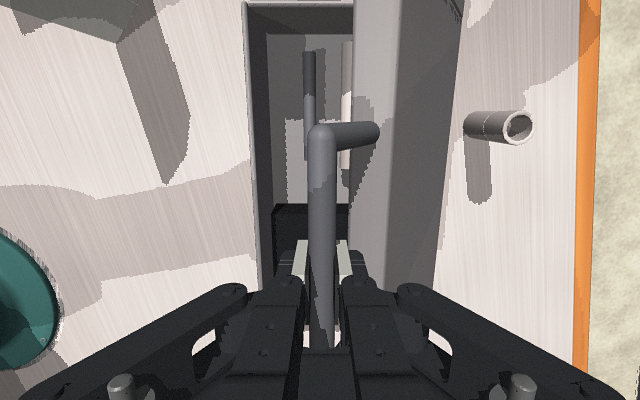

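View pics/scene13.png

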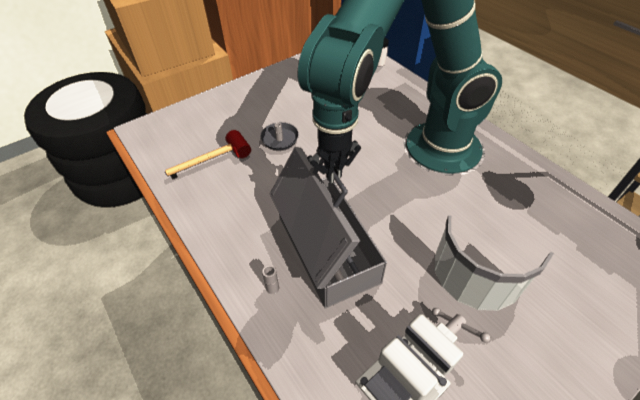

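The lid is at about 60° by three estimates: 59.3° (wrist), 59.7° (scene) and roughly 60–62° (arm travel). In the scene view the socket stands in the dish at (280,130), and the mallet and visor haven't moved. I'll settle a moment, confirm and hand in.

carry_out:
  series:
    - {"grip":4,"linear":[0,0,0],"dr":[0,0,0]}
    - {"grip":4,"linear":[0,0,0],"dr":[0,0,0]}
    - {"grip":4,"linear":[0,0,0],"dr":[0,0,0]}
    - {"grip":4,"linear":[0,0,0],"dr":[0,0,0]}
    - {"grip":4,"linear":[0,0,0],"dr":[0,0,0]}
    - {"grip":4,"linear":[0,0,0],"dr":[0,0,0]}
  force: 60

```text
clock: 22.32
ee_pos: [0.5936, 0.1022, 0.2746]
tool_rot: [-0.704, 0.07, -0.07, 0.704]
force: [-8.1, 0.4, 9.9]
opening: 0.0096
```

```bash
python3 - <<'E'
from h import *
s=arm.observe();print(s['force'],s['clock'],s['ee_pos'],s['opening'],abs(s['joint_velocities']).max())
c=optics.capture('scene')
for t in ['socket','mallet_head','visor','lid_handle']:
    for d in optics.pinpoint(t,'scene'): print(t,d['p'],w(c,d['xyz']))
i=cv2.cvtColor(c['img'],cv2.COLOR_RGB2BGR)[90:170,230:330];cv2.imwrite('pics/d14.png',cv2.resize(i,None,fx=6,fy=6,interpolation=cv2.INTER_CUBIC))
E
```

```text
[-8.0636  0.4433  9.8747] 22.325 [0.5936 0.1022 0.2746] 0.009602830949538657 0.001483298860314986
socket 0.92 [0.8167 0.1079 0.0026]
socket 0.46 [ 0.4683 -0.3952  0.0061]
mallet_head 0.68 [ 0.6152 -0.4397  0.0308]
visor 0.81 [ 0.3626  0.4367 -0.0004]
lid_handle 0.98 [0.594  0.0994 0.3153]
```

View pics/d14.png

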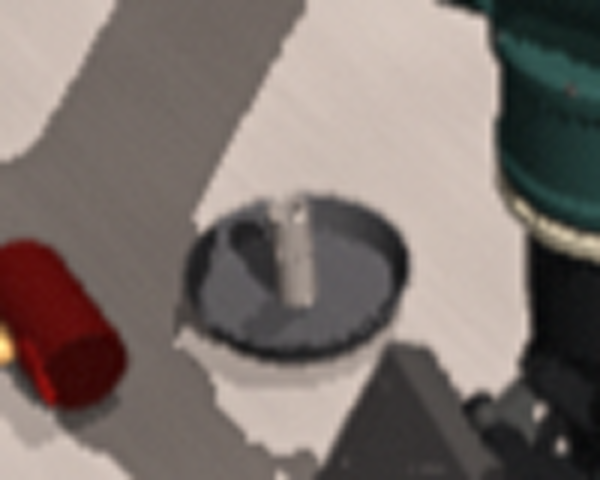

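The socket stands upright in the dish (crop, foot at about (297,300)), and everything is at rest.

```bash
python3 -c "
from workcell import arm
print(arm.job_done())"
```

```text
the job is handed in; nothing more can be done
None
```

The job is handed in. With the lid shut, I took the small chrome socket off it, stood it upright in the middle of the parts dish and let go. Then I raised the lid by its front bar, and the fingers are holding it open at about 60° (robot clock about 22 s).

**Last checks**
- **Lid angle:** the bar's position gave 59.3° from the wrist camera and 59.7° from the scene camera. The arm's own travel gave about 60–62°.
- **At rest:** joint speeds were below 0.002 rad/s, the finger opening was steady at 9.6 mm on the bar, and the last wrist force was about 13 N.
- **Other things:** the socket was seen upright in the dish. The mallet and visor were found within about 1 mm of where they started.

**What failed or disagreed**
- **First grip on the bar missed:** the pads shut above it at the height worked out from the stated grasp point. The picture showed the fingertips about 30 mm behind where the stated TCP projects. I went about 20 mm lower and gripped the bar, then regripped 8 mm deeper.
- **Finger opening:** it read about 2 mm less than the true width on both the socket and the bar.
- **Arc slightly tight:** the wrist force reached about 21 N at 30°, so I corrected the path outward.
- **Top camera:** in the final view it did not find the bar; its one report was at the dish, so I ignored it.

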